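# Stand the colour bottles on their drip dishes

## Robot

A 6-joint arm with a two-finger parallel gripper is mounted at the origin on the work surface; the furniture and walls round the work are solid. World frame = base frame: x ahead of the robot, y to its left, z up, the work surface at z = 0. Lengths are in mm, angles in rad, forces in N, time in s.
With the tool pointing down it reaches from about 350 to 975 mm from the base axis. Payload 7.1 kg.
Tool frame: the origin (TCP) lies at the very end of the fingers, on their centre line; the grasp point (between the pads) lies 19 mm behind it (ctrl.grasp_offset is the distance from the TCP to the grasp point, in mm); z points along the fingers, y is the line along which they close (so a half turn about z gives the same grasp; the last joint's range is limited). The gripper opens to 88 mm and grips with 3 to 60 N. Pads are 20 mm wide; open, the fingers measure 115 mm over their backs; the gripper's body (75 mm by 178 mm) begins 61 mm behind the grasp point.
Start: joints at [-1.254, 0.423, 1.63, -0, 1.089, -0.019], TCP at [205.97, -590.069, 222.675] pointing down, gripper open.
Joint ranges: [-3, 3], [-0.9, 2.11], [0.09, 2.58], [-1.31, 4.45], [0.11, 2.69], [-2.54, 2.54]. Speed limits (rad/s): [2.39, 2.39, 3.01, 3.14, 3.14, 3.14].

## Interface

Orientations are given as a rotation vector (axis times angle).
In Python, from workcell import ctrl, viewer, ticket, models gives the robot as it stands.
- The arm moves only by the tool play_rows, never from a script. Its arguments are lists of equal length, an entry for each row: "dp": the shift along the world's x, y, z in mm, a list of three; "yaw": the turn about the world's z in degrees. In form: {"dp": [[tx, ty, tz], ...], "yaw": [yaw, ...]}. A call has 1 to 8 rows; each row shifts and turns the commanded pose from where the row before left it; what a row does not reach is not made up. A row lasts 1/12 s, in which the tool goes at most 41.7 mm and 7.16 degrees, less where a joint would pass 70% of its speed; a pose out of reach is approached as far as the arm can. A call is refused whole if a number of a shift passes 41.7 or a number of a turn 7.16, either way. A call with a gripper value outside its range is refused whole. "gripper" is the closure, from 0 (fully open) to 1 (shut), set as the call begins (left out, the last holds). The fingers move at their own pace and stop on an object; the grip force is fixed at half the most. Time passes only in rows, so rows that do not move let the fingers close. It gives the time, the measured TCP pose, the force, the opening and the grip force at its end, in the units of the state.
- ctrl.get_obs(): the state, without advancing time (a new reading comes with each control period).
- viewer.get_image(name): name is "scene" or "top" or "wrist"; returns a dict with "pixels" (480x640x3 uint8, red, green, blue), "range_z" (480x640 float32, mm along the optical axis (not along the pixel's ray), 0 where there is no reading), "fx", "fy", "cx", "cy" (pixels), "T" (4x4, takes a point from camera to world coordinates); the wrist camera has in their place "hand_eye" (4x4, takes a point from camera to tool coordinates, whose origin is the TCP and whose axes are the flange's). Camera axes: x right, y up, looking along -z (the intrinsics and any distortion apply to the point x, -y, -z); pixel columns grow to the right and rows downward; lengths in mm; the calibration is good to about 2 mm. The wrist camera is an equidistant fisheye: a pixel r from the principal point sees the ray r / f radians off the axis. A picture is of the moment at which its call begins: read the wrist's pose just before it.
- ticket.close_job(): hands the job in; it is judged then, once.
Trained networks look in a picture, given as the dict that the camera call returned (one of the last four; its "shot" number tells which), for a name from the list of things; names that differ only in an ending like _2 or _b are one class to them, and where a whole thing is asked for, a point or a joint stands for the part that bears it (a point fixed in the world has none). Each returns a list of dicts, best first, with "conf" (0 to 1); they miss things now and then, are a little off and sometimes report something else, mostly with a low value. They report only what shows in the picture. A call takes as long as a camera call.
- models.look_for(picture, name): "bbox" ([centre column, centre row, width, height] in pixels, round what is visible of it).
- models.landmark_of(picture, name): "location" ([column, row] in pixels: a listed point, or the origin of a listed thing).
The state is a dict: "t": time; "qpos": joint angles; "qvel": joint speeds; "joint_torque": joint torques, N m; "ee_pos": TCP position; "orientation": TCP orientation; "ft_force": force on the tool from outside, world axes, zero at the start; "moment": the same for the moment, N m; "width": finger opening in mm; "grasp_force": force on a finger pad.
Only numpy, scipy, OpenCV 4.12 (cv2) and the standard library are available. Lean on these libraries where they do the work, as an engineer would, in place of code of your own. Each camera call takes 0.05 s, during which the arm holds its last target. There are 200 camera calls.

## Task

Get the bench ready for colouring leather: pick out the three screw-cap colour bottles and stand each one upright in the middle of the drip dish of its own colour - brown bottle on the brown dish, navy on navy, red on red. Carry the bottles upright, in any order, and leave the thread spools and the red clip where they are.

Things in the scene. Friction and masses are not known exactly. Their poses are not given: they have to be found in the camera images.
- dye_walnut: closed screw-cap dark brown bottle with a pale label, round and standing upright; body 42 mm in diameter and about 50 mm high, black cap 27 mm in diameter on top, 62 mm high in all, 0.05 to 0.16 kg. Loose. Grasp it round the body, anywhere across its diameter. Origin: centre of the underside; z up its axis.
- dye_navy: closed screw-cap dark navy-blue bottle with a pale label, round and standing upright; body 38 mm in diameter and about 47 mm high, white cap 25 mm in diameter on top, 58 mm high in all, 0.05 to 0.16 kg. Loose. Grasp it round the body, anywhere across its diameter. Origin: centre of the underside; z up its axis.
- edge_paint: closed screw-cap red bottle with a pale label, round and standing upright; body 32 mm in diameter and about 42 mm high, black cap 21 mm in diameter on top, 52 mm high in all, 0.05 to 0.16 kg. Loose. Grasp it round the body, anywhere across its diameter. Origin: centre of the underside; z up its axis.
- dish_brown: round shallow drip dish in brown, 76 mm outside diameter, 68 mm inside, flat floor 3 mm above the bench, rim 7 mm high. It is stuck to the bench. Origin: centre of its underside at bench level (z = 0); z up.
- dish_navy: round shallow drip dish in navy blue, 76 mm outside diameter, 68 mm inside, flat floor 3 mm above the bench, rim 7 mm high. It is stuck to the bench. Origin: centre of its underside at bench level (z = 0); z up.
- dish_red: round shallow drip dish in red, 76 mm outside diameter, 68 mm inside, flat floor 3 mm above the bench, rim 7 mm high. It is stuck to the bench. Origin: centre of its underside at bench level (z = 0); z up.
- thread_navy: spool of navy-blue thread with black flanges, standing upright, 36 mm in diameter, 50 mm high, loose; no bottle, to be left alone. Origin at bench level; the spool's axis lies at x = -6, y = +14 mm in its own frame (a thin thread tail lies to the other side).
- thread_tan: spool of tan-orange thread with pale wooden flanges, standing upright, 40 mm in diameter, 36 mm high, loose; no bottle, to be left alone. Origin at bench level; the spool's axis lies at x = -5, y = +15 mm in its own frame (a thin thread tail lies to the other side).
- bulldog_clip_b: small red bulldog clip lying flat, 38 x 32 x 14 mm, loose; to be left alone. Origin: centre of its underside.

How it is judged (in metres and radians):
At the end, for the whole second after the job is handed in: Each bottle stands on the floor of the dish of its own colour, its axis within 12 mm of the dish's centre, upright within 0.1 rad, released and at rest (horizontal distance between dye_walnut and dish_brown below 0.012 m and z of dye_walnut in the frame of dish_brown between 0 and 0.006 m and angle between each of dye_walnut, dye_navy, edge_paint's own z axis and vertical below 0.1 rad and linear speed of each of dye_walnut, dye_navy, edge_paint below 0.02 m/s and horizontal distance between dye_navy and dish_navy below 0.012 m and z of dye_navy in the frame of dish_navy between 0 and 0.006 m and horizontal distance between edge_paint and dish_red below 0.012 m and z of edge_paint in the frame of dish_red between 0 and 0.006 m); the robot touches nothing.
It fails at once if a thread spool or the red clip is shifted by more than 20 mm (distance of any of thread_navy, thread_tan, bulldog_clip_b from where it was at the start of the episode above 0.02 m).
It fails at once if a bottle is tipped by more than about 35 degrees (angle between any of dye_walnut, dye_navy, edge_paint's own z axis and vertical above 0.6 rad).
It also fails if it takes over 72 s, if anything falls off the work surface, if the arm or the gripper's body presses on something with over 40 N, if the wrist force passes 120 N, or if a joint passes its speed limit or range.

## Working session

There is one attempt and no reset: what is moved stays moved. The work goes in short steps, Python scripts to look and compute and a tool call to move; the robot and the scene stay as the last step left them, time stands still between calls to the robot, and variables do not carry over. Pictures are saved under pics/ and viewed, at most 14 in all, crops included, and the job is handed in when it is done.

Besides the shell and the picture viewer there is one more tool, called after "Emit:" in YAML: its name, and indented under it one key for each argument. play_rows: Moves the arm, as the interface text tells. Its arguments: {"type":"object","properties":{"dp":{"type":"array"},"yaw":{"type":"array"},"gripper":{"type":"number"}},"required":["dp","yaw"]}

```bash
mkdir -p pics
cat > h.py <<'E'
from workcell import ctrl, viewer, ticket, models
import numpy as np, cv2
def save(im,n): cv2.imwrite('pics/'+n,cv2.cvtColor(im['pixels'],cv2.COLOR_RGB2BGR))
def world(im,c,r,z=None):
    d=np.array([(c-im['cx'])/im['fx'],-(r-im['cy'])/im['fy'],-1.])
    T=np.array(im['T']); 
    if z is None: 
        k=im['range_z'][int(round(r)),int(round(c))]
    else:
        k=(z-T[2,3])/(T[:3,:3]@d)[2]
    return T[:3,:3]@(d*k)+T[:3,3]
E
python3 - <<'E'
from h import *
o=ctrl.get_obs(); print(o['t'],o['ee_pos'],o['orientation'],o['width'])
im=viewer.get_image('top'); save(im,'top.png'); print(im['T'][:3,3] if hasattr(im['T'],'shape') else im['T'],im['fx'])
for n in 'dye_walnut dye_navy edge_paint dish_brown dish_navy dish_red thread_navy thread_tan bulldog_clip_b'.split():
    for d in models.look_for(im,n)[:3]:
        c,r,w,h=d['bbox']; print(n,'box',round(d['conf'],2),np.round(d['bbox']),world(im,c,r).round())
    for d in models.landmark_of(im,n)[:2]:
        c,r=d['location']; print(n,'lm',round(d['conf'],2),round(c),round(r),world(im,c,r,3 if 'dish' in n else 0).round(1))
im=viewer.get_image('scene'); save(im,'scene.png')
E
```

```text
0.0 [ 205.79614488 -589.54789058  221.89182511] [-3.09588549e+00 -5.24705335e-01  3.63054087e-04] 87.8962505639571
[ 285.0803102  -323.74813294  865.38574461] 446.4905561379769
dye_walnut box 0.92 [294. 190.  21.  30.] [ 549. -281.   58.]
dye_walnut lm 0.9 293 191 [ 566.3 -276.7    0. ]
dye_navy box 0.79 [290. 296.  22.  21.] [ 350. -278.   58.]
dye_navy lm 0.83 292 295 [ 356.9 -279.7   -0. ]
edge_paint box 0.52 [291. 246.  17.  16.] [ 443. -278.   52.]
edge_paint lm 0.78 292 248 [ 449.9 -277.3    0. ]
dish_brown box 0.96 [236. 241.  35.  38.] [ 463. -166.    0.]
dish_navy lm 0.69 347 189 [ 570.2 -385.3    3. ]
dish_navy lm 0.51 241 191 [ 563.3 -173.5    3. ]
dish_red box 0.71 [243. 194.  36.  42.] [ 557. -177.    4.]
dish_red box 0.56 [352. 236.  21.  25.] [ 464. -392.   49.]
dish_red lm 0.91 242 190 [ 566.9 -173.9    3. ]
thread_navy box 0.86 [352. 236.  21.  26.] [ 464. -392.   49.]
thread_navy box 0.68 [291. 246.  15.  19.] [ 442. -278.   52.]
thread_navy lm 0.91 346 242 [ 462.1 -384.     0. ]
thread_tan box 0.78 [233. 288.  26.  22.] [ 366. -171.   37.]
thread_tan lm 0.72 234 296 [ 353.3 -166.8    0. ]
bulldog_clip_b box 0.7 [404. 217.  19.  20.] [ 511. -498.   11.]
bulldog_clip_b lm 0.5 402 215 [ 519.8 -495.9    0. ]
bulldog_clip_b lm 0.36 298 191 [ 567.1 -286.2    0. ]
```

View pics/top.png

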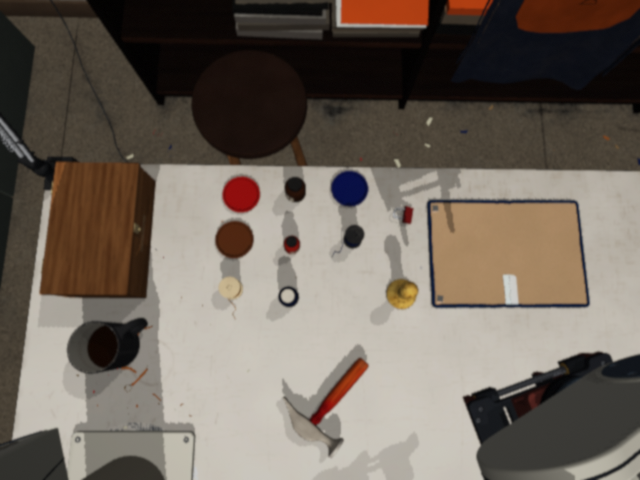

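View pics/scene.png

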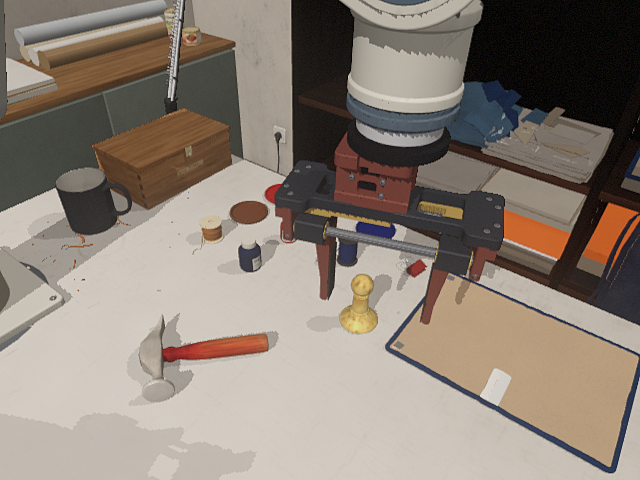

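The top view shows red dish (241,194), walnut bottle (295,189), navy dish (350,188), brown dish (235,240), red bottle (291,245), navy spool (354,236), tan spool (230,287) and navy bottle (288,296). Next I'll measure caps and dishes from depth and colour.

```bash
cat > m.py <<'E'
from h import *
def cloud(im):
    H,W=im['range_z'].shape; c,r=np.meshgrid(np.arange(W),np.arange(H)); k=im['range_z'].astype(float)
    P=np.stack([(c-im['cx'])/im['fx']*k,-(r-im['cy'])/im['fy']*k,-k],-1)
    T=np.array(im['T']); return P@T[:3,:3].T+T[:3,3]
def measure():
    im=viewer.get_image('top'); P=cloud(im); px=im['pixels'].astype(int); R,G,B=px[...,0],px[...,1],px[...,2]
    box=(P[...,0]>300)&(P[...,0]<640)&(P[...,1]>-450)&(P[...,1]<-110)&(im['range_z']>0)
    def comp(mask,tag,amin=12):
        n,l,s,ce=cv2.connectedComponentsWithStats(mask.astype(np.uint8))
        for i in range(1,n):
            if s[i,4]>=amin: 
                q=P[l==i]; mid=(q.max(0)+q.min(0))/2
                print(tag,'px',ce[i].round(1),'n',s[i,4],'mean',q.mean(0).round(1),'mid',mid.round(1),'ext',np.ptp(q,axis=0).round(0), 'rayz3',world(im,*ce[i],3 if 'd' in tag[0] else 58).round(1))
    comp(box&(P[...,2]>30),'tall')
    low=box&(P[...,2]<14)
    comp(low&(R>90)&(G<30)&(B<40),'d_red',100)
    comp(low&(B>70)&(R<50)&(G<60),'d_navy',100)
    comp(low&(R>60)&(R<130)&(G>20)&(G<75)&(B<55)&(R-B>30),'d_brown',100)
    for n,(c,r) in dict(red=(241,194),navy=(350,188),brown=(235,240)).items(): print(n,px[r,c],P[r,c].round(1))
if __name__=='__main__': measure()
E
python3 m.py
```

```text
tall px [294.7 187.9] n 384 mean [ 556.1 -282.6   50.5] mid [ 561.2 -281.6   47.4] ext [42. 41. 35.] rayz3 [ 553.7 -282.9   58. ]
tall px [354.1 234.5] n 307 mean [ 466.7 -395.4   49.6] mid [ 466.9 -396.1   42.5] ext [37. 36. 23.] rayz3 [ 464.9 -394.7   58. ]
tall px [291.2 243.7] n 220 mean [ 449.2 -277.7   43.1] mid [ 450.6 -276.9   42.2] ext [30. 30. 24.] rayz3 [ 446.2 -278.5   58. ]
tall px [228.7 287.4] n 371 mean [ 366.8 -163.5   36. ] mid [ 366.7 -163.2   35.3] ext [39. 39.  8.] rayz3 [ 364.6 -167.8   58. ]
tall px [287.9 296.6] n 332 mean [ 349.8 -274.1   47.9] mid [ 350.8 -273.6   46.3] ext [35. 37. 30.] rayz3 [ 349.  -274.7   58. ]
d_red px [240.8 194. ] n 911 mean [ 557.6 -172.6    3.3] mid [ 556.9 -173.3    3.1] ext [67. 69. 12.] rayz3 [ 557.7 -172.6    3. ]
d_brown px [234.  238.9] n 1036 mean [ 465.4 -163.2    3.6] mid [ 465.1 -163.6    4.5] ext [73. 71. 12.] rayz3 [ 465.5 -163.1    3. ]
red [143  13  12] [ 557.4 -173.     3.7]
navy [10 16 68] [ 573.6 -391.9    1.9]
brown [79 38 18] [ 463.2 -165.2    3.8]
```

Emit:
play_rows:
  dp:
    - [29.5, 25.6, 0]
    - [29.5, 25.6, 0]
    - [29.5, 25.6, 0]
    - [29.5, 25.6, 0]
    - [29.5, 25.6, 0]
    - [29.5, 25.6, 0]
    - [29.5, 25.6, 0]
    - [29.5, 25.6, 0]
  yaw: [-2.4, -2.4, -2.4, -2.4, -2.4, -2.4, -2.4, -2.4]
  gripper: 0

```text
t: 1.72
ee_pos: [443.2, -383.9, 222.9]
orientation: [3.141, -0.002, 0.0]
ft_force: [0.4, -1.4, 0.2]
width: 87.6
grasp_force: 0.0
```

Emit:
play_rows:
  dp:
    - [29.5, 25.6, -10]
    - [29.5, 25.6, -20]
    - [29.5, 25.6, -20]
    - [29.5, 25.6, -20]
    - [0, 0, 0]
    - [0, 0, 0]
    - [0, 0, 0]
  yaw: [0, 0, 0, 0, 0, 0, 0]

```text
t: 2.3
ee_pos: [555.4, -286.8, 155.7]
orientation: [3.141, 0.002, -0.001]
ft_force: [0.2, -0.6, -0.1]
width: 88.1
grasp_force: 0.0
```

```bash
cat > w.py <<'E'
from h import *
from scipy.spatial.transform import Rotation as Ro
def wrist(names,png=None):
    o=ctrl.get_obs(); im=viewer.get_image('wrist')
    if png: save(im,png)
    A=np.eye(4); A[:3,:3]=Ro.from_rotvec(o['orientation']).as_matrix(); A[:3,3]=o['ee_pos']
    T=A@np.array(im['hand_eye']); print('ee',o['ee_pos'].round(1),'t',round(o['t'],2),'w',round(o['width'],1),'y axis',A[:3,1].round(3))
    def ray(c,r):
        u=(c-im['cx'])/im['fx']; v=(r-im['cy'])/im['fy']; th=np.hypot(u,v)+1e-9; s=np.sin(th)/th
        return T[:3,:3]@np.array([u*s,-v*s,-np.cos(th)])
    for n,z in names.items():
        for d in models.look_for(im,n)[:1]:
            c,r,w,h=d['bbox']; R=ray(c,r); print(n,'box',round(d['conf'],2),np.round(d['bbox']),(T[:3,3]+R*(z-T[2,3])/R[2]).round(1))
        for d in models.landmark_of(im,n)[:1]:
            c,r=d['location']; R=ray(c,r); z0=3 if 'dish' in n else 0; print(n,'lm',round(d['conf'],2),round(c),round(r),(T[:3,3]+R*(z0-T[2,3])/R[2]).round(1))
    H,W=im['range_z'].shape; c,r=np.meshgrid(np.arange(W),np.arange(H)); k=im['range_z'].astype(float)
    u=(c-im['cx'])/im['fx']; v=(r-im['cy'])/im['fy']; th=np.hypot(u,v)+1e-9; f=np.tan(np.minimum(th,1.4))/th
    P=np.stack([u*f*k,-v*f*k,-k],-1)@T[:3,:3].T+T[:3,3]
    return im,P,(k>0)&(th<1.3)
def caps(P,ok,cents,zlo,zhi):
    for x,y in cents:
        m=ok&(np.hypot(P[...,0]-x,P[...,1]-y)<27)&(P[...,2]>zlo)&(P[...,2]<zhi)
        q=P[m]; 
        if len(q): print('near',(x,y),len(q),'mid',((q.max(0)+q.min(0))/2).round(1),'mean',q.mean(0).round(1),'ext',np.ptp(q,axis=0).round(0))
E
python3 - <<'E'
from w import *
im,P,ok=wrist({'dye_walnut':60,'dish_navy':3,'dish_red':3,'dish_brown':3,'edge_paint':50},'w1.png')
caps(P,ok,[(560,-282),(450,-277)],55,70); caps(P,ok,[(450,-277)],46,60)
E
```

```text
ee [ 555.4 -286.8  155.7] t 2.3 w 88.1 y axis [ 0.001 -1.     0.   ]
dye_walnut box 0.75 [317. 227.  52.  55.] [ 570.  -283.2   60. ]
dye_walnut lm 0.98 316 220 [ 561.1 -281.1    0. ]
dish_navy box 0.95 [439. 209.  82.  84.] [ 572.3 -390.6    3. ]
dish_navy lm 0.78 435 206 [ 574.8 -386.9    3. ]
dish_red box 0.61 [197. 226.  78.  86.] [ 556.8 -173.7    3. ]
dish_red lm 0.88 198 224 [ 559.2 -174.6    3. ]
dish_brown box 0.65 [196. 309.  69.  59.] [ 472.9 -163.4    3. ]
dish_brown lm 0.71 314 404 [ 358.  -278.8    3. ]
edge_paint box 0.94 [312. 341.  40.  49.] [ 469.7 -278.5   50. ]
edge_paint lm 0.87 310 328 [ 454.2 -275.7    0. ]
near (560, -282) 1065 mid [ 562.4 -282.8   58.6] mean [ 562.8 -282.8   59.8] ext [26. 27.  7.]
near (450, -277) 410 mid [ 453.1 -278.3   49. ] mean [ 454.  -278.1   49.6] ext [20. 21.  6.]
```

View pics/w1.png

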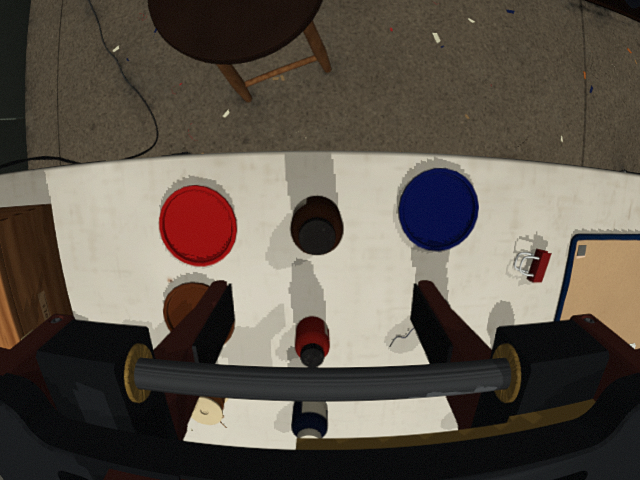

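The wrist view shows walnut (317,227) between the fingers, red dish (198,224), navy dish (438,209) and the brown dish partly hidden (196,309). It agrees with the top view to about 2 mm, so I'll grasp the walnut bottle.

Emit:
play_rows:
  dp:
    - [6.4, 4.5, -20]
    - [0, 0, -40]
    - [0, 0, -40]
    - [0, 0, -25]
    - [0, 0, -12]
    - [0, 0, -6]
    - [0, 0, 0]
    - [0, 0, 0]
  yaw: [0, 0, 0, 0, 0, 0, 0, 0]

```text
t: 3.52
ee_pos: [562.9, -282.8, 13.9]
orientation: [3.141, 0.001, 0.003]
ft_force: [1.4, -0.2, -0.6]
width: 87.7
grasp_force: 0.0
```

Emit:
play_rows:
  dp:
    - [0, 0, 0]
    - [0, 0, 0]
    - [0, 0, 0]
    - [0, 0, 0]
    - [0, 0, 0]
    - [0, 0, 0]
    - [0, 0, 0]
    - [0, 0, 0]
  yaw: [0, 0, 0, 0, 0, 0, 0, 0]
  gripper: 1

```text
t: 4.18
ee_pos: [561.9, -282.2, 12.8]
orientation: [-3.141, -0.001, 0.0]
ft_force: [-0.4, 0.1, 1.4]
width: 40.5
grasp_force: 29.9
```

Emit:
play_rows:
  dp:
    - [0, 0, 0]
    - [0, 0, 10]
    - [0, 0, 20]
    - [0, 0, 30]
    - [0, 0, 20]
    - [0, 0, 0]
  yaw: [0, 0, 0, 0, 0, 0]

```text
t: 4.68
ee_pos: [564.5, -283.6, 97.5]
orientation: [3.138, 0.001, 0.01]
ft_force: [1.3, -0.3, -0.9]
width: 40.7
grasp_force: 29.8
```

Emit:
play_rows:
  dp:
    - [-10, 12, 0]
    - [-20, 24, 0]
    - [-20, 24, 0]
    - [-20, 24, 0]
    - [-18, 24, 0]
    - [-9, 12, 0]
    - [0, 0, 0]
    - [0, 0, 0]
  yaw: [0, 0, 0, 0, 0, 0, 0, 0]

```text
t: 5.35
ee_pos: [464.7, -161.9, 92.6]
orientation: [3.142, 0.003, -0.0]
ft_force: [0.3, 0.0, -1.6]
width: 40.7
grasp_force: 29.8
```

Run:
```python
from w import *
o=ctrl.get_obs(); print(o['ee_pos'],o['grasp_force'])
im=viewer.get_image('top'); cv2.imwrite('pics/t2.png',cv2.cvtColor(im['pixels'][120:340,160:460],cv2.COLOR_RGB2BGR).repeat(2,0).repeat(2,1))
o=ctrl.get_obs(); print(o['ee_pos'])
im,P,ok=wrist({'dish_red':3,'dish_brown':3},'w2.png')
```

```text
[ 464.70077611 -161.88951949   92.56289637] 29.827205537294503
[ 465.64750794 -162.62801333   92.74643421]
ee [ 465.6 -162.6   92.7] t 5.4 w 40.4 y axis [ 0.001 -1.     0.   ]
dish_red box 0.9 [338. 117. 119. 116.] [ 557.  -173.2    3. ]
dish_red lm 0.68 337 115 [ 558.6 -172.6    3. ]
dish_brown lm 0.77 325 248 [ 466.6 -164.8    3. ]
```

View pics/w2.png

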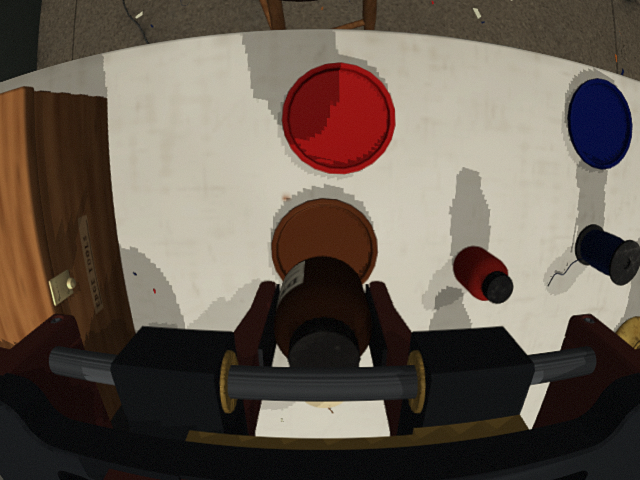

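The bottle is upright in the fingers above the brown dish (325,245), well aligned. Lowering.

Emit:
play_rows:
  dp:
    - [0, -1, -25]
    - [0, 0, -25]
    - [0, 0, -14]
    - [0, 0, -6]
    - [0, 0, -3]
    - [0, 0, 0]
    - [0, 0, 0]
    - [0, 0, 0]
  yaw: [0, 0, 0, 0, 0, 0, 0, 0]

```text
t: 6.32
ee_pos: [465.6, -163.6, 20.6]
orientation: [3.141, 0.001, 0.002]
ft_force: [-0.3, 0.3, -1.0]
width: 40.5
grasp_force: 29.8
```

Emit:
play_rows:
  dp:
    - [0, 0, -2]
    - [0, 0, -1.5]
    - [0, 0, 0]
    - [0, 0, 0]
  yaw: [0, 0, 0, 0]

```text
t: 6.65
ee_pos: [464.9, -163.2, 16.3]
orientation: [3.142, 0.001, 0.0]
ft_force: [-0.5, 0.2, -1.5]
width: 40.9
grasp_force: 29.8
```

Emit:
play_rows:
  dp:
    - [0, 0, -1]
    - [0, 0, 0]
    - [0, 0, 0]
  yaw: [0, 0, 0]

```text
t: 6.9
ee_pos: [465.1, -163.3, 15.7]
orientation: [3.141, 0.001, 0.001]
ft_force: [-1.7, -0.6, 5.9]
width: 40.3
grasp_force: 29.9
```

Contact. Release and rise, then go above the red bottle, and look with the top camera.

Emit:
play_rows:
  dp:
    - [0, 0, 0]
    - [0, 0, 0]
    - [0, 0, 0]
    - [0, 0, 0]
    - [0, 0, 0]
    - [0, 0, 0]
  yaw: [0, 0, 0, 0, 0, 0]
  gripper: 0

```text
t: 7.4
ee_pos: [464.9, -163.2, 15.1]
orientation: [-3.142, -0.001, 0.0]
ft_force: [0.2, 0.3, -0.4]
width: 76.6
grasp_force: 0.0
```

Emit:
play_rows:
  dp:
    - [0, 0, 10]
    - [0, 0, 30]
    - [0, 0, 35]
    - [-2, -28, 20]
    - [-4, -35, 0]
    - [-4, -35, 0]
    - [-3, -16, 0]
    - [0, 0, 0]
  yaw: [0, 0, 0, 0, 0, 0, 0, 0]

```text
t: 8.07
ee_pos: [452.0, -280.5, 111.4]
orientation: [3.14, -0.004, 0.003]
ft_force: [-0.5, 0.5, -0.2]
width: 87.6
grasp_force: 0.0
```

```bash
python3 - <<'E'
from w import *
im,P,ok=wrist({'edge_paint':50,'dye_walnut':60},'w3.png')
caps(P,ok,[(452,-278)],46,60);caps(P,ok,[(465,-163.5)],58,75);
E
python3 m.py
```

```text
ee [ 452.  -280.5  111.4] t 8.07 w 87.6 y axis [-0.002 -1.     0.002]
edge_paint box 0.61 [318. 248.  48.  52.] [ 461.6 -277.9   50. ]
edge_paint lm 0.88 313 240 [ 452.6 -273.8    0. ]
dye_walnut box 0.66 [159. 235.  77.  66.] [ 473.6 -177.8   60. ]
dye_walnut lm 0.86 172 224 [ 466.  -161.5    0. ]
near (452, -278) 795 mid [ 453.3 -278.3   49.5] mean [ 453.4 -278.2   49.9] ext [20. 20.  6.]
near (465, -163.5) 1206 mid [ 465.2 -164.6   61.5] mean [ 465.9 -165.6   62.6] ext [27. 27.  7.]
tall px [169.4 212.3] n 48946 mean [ 370.4 -242.7  570.8] mid [ 408.2 -264.6  368.5] ext [216. 198. 676.] rayz3 [503.1 -51.7  58. ]
tall px [354.1 234.5] n 308 mean [ 466.8 -395.5   49.3] mid [ 466.9 -396.1   42.3] ext [37. 36. 23.] rayz3 [ 464.8 -394.8   58. ]
tall px [287.9 296.6] n 326 mean [ 349.8 -274.    48. ] mid [ 350.8 -273.4   46. ] ext [35. 37. 30.] rayz3 [ 349.  -274.6   58. ]
red [84 82 75] [ 422.1 -247.9  432. ]
navy [10 16 68] [ 573.  -391.8    3.6]
brown [190 186 173] [ 348.6 -267.2  558.3]
```

Walnut stands centred in its dish. Next, the red bottle at about (453,-278).

Emit:
play_rows:
  dp:
    - [1, 2, -30]
    - [0, 0, -35]
    - [0, 0, -20]
    - [0, 0, -10]
    - [0, 0, -5]
    - [0, 0, 0]
    - [0, 0, 0]
    - [0, 0, 0]
  yaw: [0, 0, 0, 0, 0, 0, 0, 0]

```text
t: 9.03
ee_pos: [453.8, -275.7, 11.4]
orientation: [3.14, 0.001, 0.003]
ft_force: [-0.8, -0.2, 0.3]
width: 87.7
grasp_force: 0.0
```

Emit:
play_rows:
  dp:
    - [0, -1.5, 0]
    - [0, 0, 0]
    - [0, 0, 0]
    - [0, 0, 0]
    - [0, 0, 0]
    - [0, 0, 0]
    - [0, 0, 0]
    - [0, 0, 0]
  yaw: [0, 0, 0, 0, 0, 0, 0, 0]
  gripper: 1

```text
t: 9.7
ee_pos: [452.9, -276.7, 10.2]
orientation: [-3.142, -0.001, 0.0]
ft_force: [0.2, 0.2, 0.1]
width: 38.1
grasp_force: 0.0
```

Emit:
play_rows:
  dp:
    - [0, 0, 0]
    - [0, 0, 10]
    - [0, 0, 30]
    - [0, 0, 35]
    - [0, 0, 20]
    - [0, 0, 0]
    - [0, 0, 0]
    - [0, 0, 0]
  yaw: [0, 0, 0, 0, 0, 0, 0, 0]

```text
t: 10.37
ee_pos: [452.4, -276.4, 104.9]
orientation: [-3.141, -0.001, 0.001]
ft_force: [-0.4, 0.6, -1.0]
width: 30.6
grasp_force: 30.0
```

Emit:
play_rows:
  dp:
    - [15, 14, 0]
    - [24, 24, 0]
    - [24, 24, 0]
    - [24, 24, 0]
    - [18, 17, 0]
    - [0, 0, 0]
    - [0, 0, 0]
    - [0, 0, 0]
  yaw: [0, 0, 0, 0, 0, 0, 0, 0]

```text
t: 11.03
ee_pos: [556.4, -173.5, 103.7]
orientation: [-3.141, -0.002, 0.005]
ft_force: [-1.2, -0.4, -0.9]
width: 30.8
grasp_force: 30.0
```

Run:
```python
from w import *
im,P,ok=wrist({'dish_red':3,'dye_navy':58},'w4.png')
caps(P,ok,[(557,-173)],100,175)
```

```text
ee [ 556.4 -173.5  103.7] t 11.03 w 30.8 y axis [ 0.001 -1.    -0.001]
dish_red box 0.75 [322. 239. 103.  90.] [ 560.6 -173.3    3. ]
dish_red lm 0.96 322 240 [ 559.8 -173.1    3. ]
near (557, -173) 10353 mid [ 559.  -173.   137.5] mean [ 564.5 -173.4  135.9] ext [26. 49. 75.]
```

View pics/w4.png

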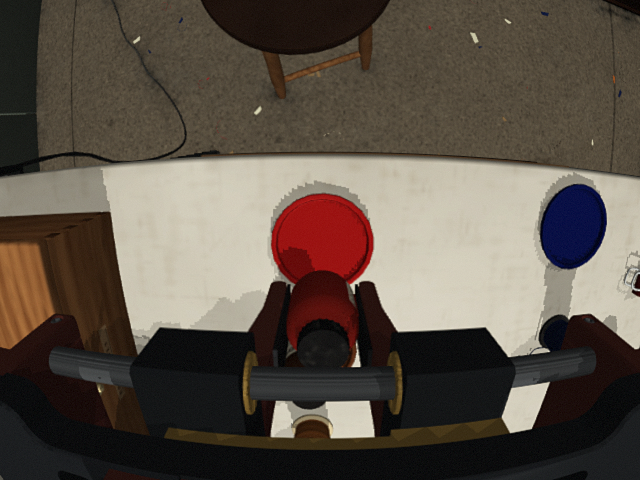

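The red bottle is upright in the fingers over the red dish (322,240). Lowering.

Emit:
play_rows:
  dp:
    - [1.5, 0, -25]
    - [0, 0, -30]
    - [0, 0, -18]
    - [0, 0, -8]
    - [0, 0, -5]
    - [0, 0, 0]
    - [0, 0, 0]
    - [0, 0, 0]
  yaw: [0, 0, 0, 0, 0, 0, 0, 0]

```text
t: 11.95
ee_pos: [560.3, -174.1, 20.4]
orientation: [3.141, 0.001, 0.003]
ft_force: [1.2, -0.3, -0.8]
width: 30.4
grasp_force: 30.0
```

Emit:
play_rows:
  dp:
    - [0, 0, -2]
    - [0, 0, 0]
    - [0, 0, 0]
  yaw: [0, 0, 0]

```text
t: 12.2
ee_pos: [559.7, -173.8, 17.7]
orientation: [3.141, 0.001, 0.001]
ft_force: [0.2, -0.6, -1.1]
width: 30.4
grasp_force: 30.0
```

Emit:
play_rows:
  dp:
    - [-1.5, 0, -2]
    - [0, 0, -1]
    - [0, 0, 0]
    - [0, 0, 0]
  yaw: [0, 0, 0, 0]

```text
t: 12.53
ee_pos: [557.8, -173.7, 14.1]
orientation: [-3.141, -0.001, 0.001]
ft_force: [-0.1, -0.3, -1.0]
width: 30.6
grasp_force: 30.0
```

Emit:
play_rows:
  dp:
    - [0, 0, -1]
    - [0, 0, 0]
    - [0, 0, 0]
  yaw: [0, 0, 0]

```text
t: 12.78
ee_pos: [558.0, -173.8, 13.2]
orientation: [3.142, 0.001, 0.0]
ft_force: [-0.9, -0.1, 0.4]
width: 30.8
grasp_force: 30.0
```

Emit:
play_rows:
  dp:
    - [0, 0, -0.5]
    - [0, 0, 0]
  yaw: [0, 0]

```text
t: 12.95
ee_pos: [558.0, -173.8, 13.1]
orientation: [3.142, 0.001, 0.0]
ft_force: [-1.1, 0.3, 4.0]
width: 30.1
grasp_force: 30.0
```

Emit:
play_rows:
  dp:
    - [0, 0, 0]
    - [0, 0, 0]
    - [0, 0, 0]
    - [0, 0, 0]
    - [0, 0, 0]
    - [0, 0, 0]
    - [0, 0, 0]
  yaw: [0, 0, 0, 0, 0, 0, 0]
  gripper: 0

```text
t: 13.53
ee_pos: [557.9, -173.7, 12.6]
orientation: [-3.142, -0.001, 0.0]
ft_force: [0.9, 1.1, 0.5]
width: 73.8
grasp_force: 0.0
```

Emit:
play_rows:
  dp:
    - [0, 0, 10]
    - [0, 0, 30]
    - [0, 0, 35]
    - [0, 0, 25]
    - [-28, -20, 0]
    - [-30, -20, 0]
    - [-30, -20, 0]
    - [-30, -20, 0]
  yaw: [0, 0, 0, 0, 0, 0, 0, 0]

```text
t: 14.2
ee_pos: [438.9, -254.3, 113.8]
orientation: [3.141, 0.003, 0.002]
ft_force: [-0.8, -0.9, 0.2]
width: 88.0
grasp_force: 0.0
```

Emit:
play_rows:
  dp:
    - [-30, -12, 0]
    - [-30, -8, 0]
    - [-28, 0, 0]
    - [0, 0, 0]
    - [0, 0, 0]
  yaw: [0, 0, 0, 0, 0]

```text
t: 14.62
ee_pos: [351.1, -274.0, 113.4]
orientation: [3.141, -0.002, 0.001]
ft_force: [0.0, 0.0, 0.7]
width: 88.0
grasp_force: 0.0
```

Run:
```python
from w import *
im,P,ok=wrist({'dye_navy':58,'edge_paint':52},'w5.png')
caps(P,ok,[(351,-274)],53,65);caps(P,ok,[(557.5,-173.5)],48,65);caps(P,ok,[(465,-163.5)],58,75);
```

```text
ee [ 351.1 -274.   113.4] t 14.62 w 88.0 y axis [-0.001 -1.     0.   ]
dye_navy box 0.59 [323. 249.  55.  69.] [ 362.2 -274.7   58. ]
dye_navy lm 0.68 322 234 [ 355.4 -274.2    0. ]
edge_paint box 0.54 [185.  14.  85.  28.] [ 512.3 -189.5   52. ]
edge_paint lm 0.68 175 96 [ 465.2 -162.4    0. ]
near (351, -274) 1131 mid [ 351.3 -274.    55.6] mean [ 351.8 -273.9   55.8] ext [25. 24.  5.]
near (465, -163.5) 1360 mid [ 465.2 -164.6   61.7] mean [ 464.9 -165.6   62.7] ext [27. 27.  7.]
```

Emit:
play_rows:
  dp:
    - [0, 0, -30]
    - [0, 0, -35]
    - [0, 0, -20]
    - [0, 0, -10]
    - [0, 0, -7]
    - [0, 0, 0]
    - [0, 0, 0]
    - [0, 0, 0]
  yaw: [0, 0, 0, 0, 0, 0, 0, 0]

```text
t: 15.53
ee_pos: [352.7, -274.2, 11.6]
orientation: [3.14, 0.001, 0.002]
ft_force: [-0.7, 0.3, -0.0]
width: 88.0
grasp_force: 0.0
```

Emit:
play_rows:
  dp:
    - [0, 0, 0]
    - [0, 0, 0]
    - [0, 0, 0]
    - [0, 0, 0]
    - [0, 0, 0]
    - [0, 0, 0]
    - [0, 0, 0]
    - [0, 0, 0]
  yaw: [0, 0, 0, 0, 0, 0, 0, 0]
  gripper: 1

```text
t: 16.2
ee_pos: [351.9, -273.7, 10.7]
orientation: [-3.142, -0.001, 0.0]
ft_force: [-0.8, -0.3, -0.7]
width: 38.3
grasp_force: 0.1
```

Emit:
play_rows:
  dp:
    - [0, 0, 0]
    - [0, 0, 0]
    - [0, 0, 0]
  yaw: [0, 0, 0]

```text
t: 16.45
ee_pos: [351.9, -273.7, 10.7]
orientation: [-3.142, -0.001, 0.0]
ft_force: [0.1, -0.3, -0.5]
width: 37.2
grasp_force: 29.9
```

Emit:
play_rows:
  dp:
    - [0, 0, 10]
    - [0, 0, 30]
    - [0, 0, 35]
    - [0, 0, 35]
    - [14, -8, 0]
    - [26, -14, 0]
    - [30, -15, 0]
    - [30, -15, 0]
  yaw: [0, 0, 0, 0, 0, 0, 0, 0]

```text
t: 17.12
ee_pos: [452.8, -326.2, 122.1]
orientation: [3.141, 0.001, 0.001]
ft_force: [-0.1, 0.4, -0.9]
width: 36.7
grasp_force: 29.9
```

Emit:
play_rows:
  dp:
    - [30, -16, 0]
    - [30, -16, 0]
    - [28, -16, 0]
    - [20, -10, 0]
    - [10, -5, 0]
    - [0, 0, 0]
    - [0, 0, 0]
    - [0, 0, 0]
  yaw: [0, 0, 0, 0, 0, 0, 0, 0]

```text
t: 17.78
ee_pos: [568.6, -388.0, 120.6]
orientation: [-3.141, -0.001, 0.002]
ft_force: [-0.3, -0.6, -1.1]
width: 36.7
grasp_force: 29.9
```

Run:
```python
from w import *
im,P,ok=wrist({'dish_navy':3,'dish_red':3},'w6.png')
px=im['pixels'].astype(int); m=ok&(P[...,2]<12)&(P[...,2]>-12)&(np.hypot(P[...,0]-570,P[...,1]+390)<55)&(px[...,2]>px[...,0]+25)
q=P[m]; print(len(q),((q.max(0)+q.min(0))/2).round(1),np.ptp(q,axis=0).round())
im=viewer.get_image('top'); save(im,'t6.png')
for f in (models.look_for,models.landmark_of): 
  for d in f(im,'dish_navy')[:2]:
    p=(d.get('bbox') or d.get('location')) if not hasattr(d.get('bbox',d.get('location')),'shape') else d.get('bbox',d.get('location'))
    print(d['conf'],np.round(p),world(im,p[0],p[1],3).round(1))
```

```text
ee [ 568.6 -388.   120.6] t 17.78 w 36.7 y axis [ 0.001 -1.    -0.001]
dish_navy box 0.86 [328. 228.  99.  86.] [ 576.8 -392.5    3. ]
dish_navy lm 0.64 324 232 [ 573.3 -389.1    3. ]
dish_red box 0.7 [ 87. 250.  70.  82.] [ 557.9 -173.2    3. ]
dish_red lm 0.62 87 251 [ 556.8 -172.7    3. ]
6343 [ 575.1 -390.6    2.8] [68. 74. 10.]
0.87 [347. 193.  36.  29.] [ 563.4 -386.1    3. ]
0.66 [346. 188.] [ 574.2 -384.3    3. ]
```

View pics/w6.png

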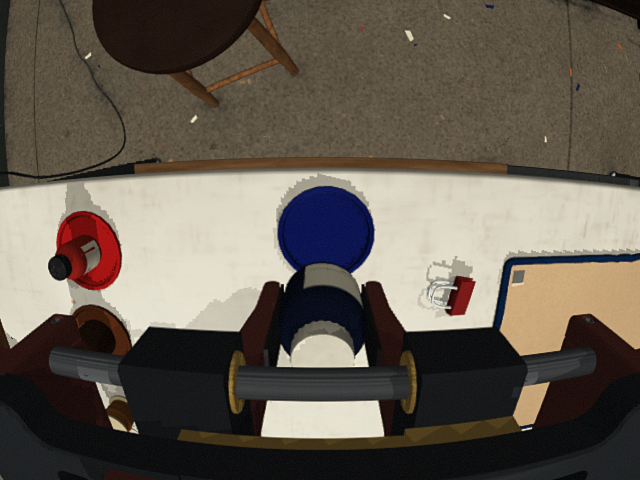

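The navy bottle is upright and the dish is at (327,230), centred near (572,-390.3). Lowering.

Emit:
play_rows:
  dp:
    - [3, -2, -25]
    - [0, 0, -35]
    - [0, 0, -25]
    - [0, 0, -12]
    - [0, 0, -6]
    - [0, 0, 0]
    - [0, 0, 0]
    - [0, 0, 0]
  yaw: [0, 0, 0, 0, 0, 0, 0, 0]

```text
t: 18.85
ee_pos: [574.1, -391.5, 19.5]
orientation: [3.14, 0.001, 0.004]
ft_force: [-0.0, 0.3, -0.2]
width: 37.2
grasp_force: 29.9
```

Emit:
play_rows:
  dp:
    - [0, 0, 0]
    - [0, 0, 0]
  yaw: [0, 0]

```text
t: 19.02
ee_pos: [573.7, -391.3, 19.2]
orientation: [3.14, 0.001, 0.003]
ft_force: [1.0, 0.3, -0.7]
width: 36.6
grasp_force: 29.9
```

Emit:
play_rows:
  dp:
    - [-0.5, 1, -2.5]
    - [0, 0, -1.5]
    - [0, 0, 0]
    - [0, 0, 0]
  yaw: [0, 0, 0, 0]

```text
t: 19.35
ee_pos: [572.4, -389.7, 13.7]
orientation: [-3.141, -0.001, 0.0]
ft_force: [0.0, 0.4, -0.1]
width: 36.6
grasp_force: 29.9
```

Emit:
play_rows:
  dp:
    - [0, 0, -0.7]
    - [0, 0, 0]
    - [0, 0, 0]
  yaw: [0, 0, 0]

```text
t: 19.6
ee_pos: [572.4, -389.7, 13.7]
orientation: [-3.141, -0.001, 0.0]
ft_force: [-2.0, 1.4, 6.2]
width: 36.8
grasp_force: 29.9
```

Contact. Release, rise, and back off for the final check.

Emit:
play_rows:
  dp:
    - [0, 0, 0]
    - [0, 0, 0]
    - [0, 0, 0]
    - [0, 0, 0]
    - [0, 0, 0]
    - [0, 0, 0]
    - [0, 0, 0]
  yaw: [0, 0, 0, 0, 0, 0, 0]
  gripper: 0

```text
t: 20.18
ee_pos: [572.4, -389.7, 12.9]
orientation: [-3.142, -0.001, 0.0]
ft_force: [-0.3, 0.4, 0.1]
width: 80.1
grasp_force: 0.0
```

Emit:
play_rows:
  dp:
    - [0, 0, 10]
    - [0, 0, 35]
    - [0, 0, 40]
    - [0, 0, 40]
    - [0, 0, 40]
    - [-30, -5, 20]
    - [-35, -10, 0]
    - [-35, -10, 0]
  yaw: [0, 0, 0, 0, 0, 0, 0, 0]

```text
t: 20.85
ee_pos: [472.7, -415.3, 201.2]
orientation: [3.138, 0.004, 0.006]
ft_force: [-0.9, 0.2, -0.1]
width: 88.0
grasp_force: 0.0
```

Emit:
play_rows:
  dp:
    - [-30, -28, 0]
    - [-30, -28, 0]
    - [-30, -28, 0]
    - [-30, -28, 0]
    - [-30, -28, 0]
    - [-30, -28, 0]
    - [-20, -20, 0]
    - [0, 0, 0]
  yaw: [0, 0, 0, 0, 0, 0, 0, 0]

```text
t: 21.52
ee_pos: [268.3, -606.5, 199.0]
orientation: [3.139, -0.006, -0.0]
ft_force: [-0.3, 0.4, 0.7]
width: 88.1
grasp_force: 0.0
```

```bash
python3 m.py
python3 - <<'E'
from h import *
im=viewer.get_image('top'); cv2.imwrite('pics/t7.png',cv2.cvtColor(im['pixels'][140:330,180:440],cv2.COLOR_RGB2BGR).repeat(3,0).repeat(3,1))
E
```

```text
tall px [350.  183.5] n 310 mean [ 566.3 -388.1   50.5] mid [ 569.7 -389.1   47.3] ext [35. 36. 33.] rayz3 [ 563.7 -387.5   58. ]
tall px [238.9 189.6] n 225 mean [ 552.8 -176.    45.8] mid [ 555.5 -174.4   44.1] ext [30. 31. 28.] rayz3 [ 548.8 -178.2   58. ]
tall px [230.9 235.7] n 412 mean [ 461.  -166.5   53.4] mid [ 463.8 -163.8   50.1] ext [40. 41. 40.] rayz3 [ 460.  -167.3   58. ]
tall px [354.1 234.5] n 308 mean [ 466.7 -395.4   49.3] mid [ 466.9 -396.    42.2] ext [36. 36. 23.] rayz3 [ 464.8 -394.7   58. ]
tall px [228.7 287.5] n 368 mean [ 366.6 -163.5   36.1] mid [ 366.8 -163.3   35.1] ext [39. 39. 10.] rayz3 [ 364.5 -167.7   58. ]
d_red px [249.2 196.6] n 333 mean [ 552.2 -189.5    3.6] mid [ 554.3 -185.6    6.4] ext [67. 44. 15.] rayz3 [ 552.4 -189.4    3. ]
d_red px [228.  190.5] n 108 mean [ 564.4 -146.7    4. ] mid [ 565.7 -147.1    4.9] ext [37. 16. 10.] rayz3 [ 564.7 -146.5    3. ]
d_brown px [237.6 243.6] n 417 mean [ 456.  -170.7    4.2] mid [ 461.5 -163.8    4.8] ext [66. 71. 11.] rayz3 [ 456.1 -170.5    3. ]
red [124  21  15] [ 545.5 -179.6   41.5]
navy [23 26 41] [ 559.7 -388.6   43.5]
brown [40 19 10] [ 453.9 -173.5   48.7]
```

View pics/t7.png

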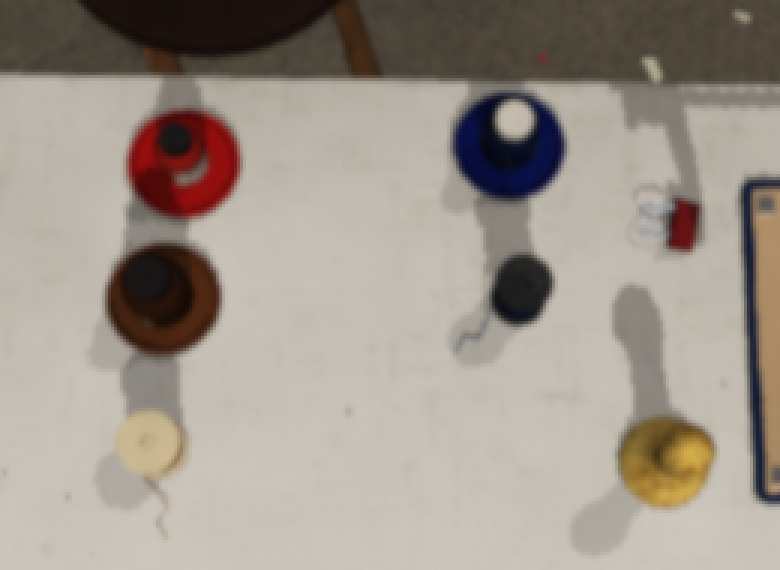

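All three bottles stand upright in their own dishes, red (175,160), brown (155,295) and navy (512,140) in the crop. They measure within about 3 mm of the dish centres, and the spools have not moved.

```bash
python3 -c "
from h import *
print(ticket.close_job())"
```

```text
the job is handed in; nothing more can be done
None
```

The job is handed in: the brown, navy and red bottles each stand upright in the dish of their own colour, within about 3 mm of centre by my last camera check, and the spools and clip were left alone; the hand-in call returned no verdict.

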